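# Flip open the clip caddy

## Task

Open the blue clip caddy for the next packer, only by pushing gently with the fingertips: nothing is pinched between the fingers or lifted off the bench. First slide the amber jar sideways along the bench until it no longer stands in front of the blue caddy, still upright; then push the blue lid up by its yellow tab and over past upright, so that it stays fully open by itself. Leave the white caddy shut and everything else where it is.

Things in the scene. Friction and masses are not known exactly. Their poses are not given: they have to be found in the camera images.
- blue_caddy: blue plastic open-topped caddy screwed to the bench, 110 (x) by 150 (y) by 85 mm high, walls 4 mm. Origin: centre of its underside, on the bench. Its own -x side is the front, with the lid's yellow tab; the lid's hinge runs along its own y at the top of the +x (rear) side. It may be turned up to 0.25 rad either way, and stand to the left or the right of the robot's centre line.
- blue_lid (a joint): hinge angle of the blue lid, rad: 0 shut (level), 1.57 upright, 1.95 its open stop. Free hinge, no spring: the lid (110 by 154 by 6 mm, 130 to 210 g) falls shut when let go short of upright (about 1.55) and falls open to the stop beyond it. A lift of about 1 N at the tab raises it; a fingertip that follows an arc some 130 mm from the hinge line, under the tab, carries it round without jamming.
- blue_lid_tab (a point): middle of the front edge (underside) of the blue lid's yellow tab; moves with the lid. The tab is 60 mm wide (along y) and 6 mm thick, sticks out about 28 mm beyond the caddy's front and rises 25 degrees outwards, so with the lid shut this point is about 98 mm above the bench, with free space below it. Axes as the caddy's when shut.
- blue_lid_hinge (a point): middle of the blue lid's hinge line, 85.5 mm above the bench, at the top of the caddy's rear side, 55 mm behind its centre; the lid turns about the y axis through it.
- jar: loose closed amber jar with a white cap, 60 mm in diameter, 75 mm high, about 350 g (0.25 to 0.45 kg). Origin: centre of its underside. Stands upright on the bench in front of the blue caddy's tab, its centre about 140 to 160 mm from the caddy's centre. It no longer stands in front when its centre is about 105 mm (at least 95) to either side of the blue caddy's centre line, measured along the caddy's y; there is room for it on the side of the table's middle.
- white_caddy: the same caddy in white on the other side of the centre line, lid shut, with an equal yellow tab; screwed to the bench; leave it shut. Origin: centre of its underside.
- white_lid (a joint): hinge angle of the white lid, rad: 0 shut; must stay shut.
- tape: cardboard tape roll lying flat, 90 mm across, 30 mm high; bystander. Origin: centre of its underside.
- mug: white mug, 76 mm across, 85 mm high; bystander. Origin: centre of its underside.
- brush: wooden-handled flat brush lying behind the left caddy; bystander. Origin: on its underside.
- spray: closed green bottle, 60 mm across, 160 mm high, behind and between the caddies; bystander. Origin: centre of its underside.
- basket: small white slatted basket, 110 by 130 by 70 mm; bystander. Origin: centre of its underside.
- weight: brass weight, 44 mm across, 50 mm high; bystander. Origin: centre of its underside.
Mind the look-alikes: they are no part of the job. What is shaped like the blue_caddy but pink is not meant. Several things have the shape of the jar; the one meant has the colours described above.

How it is judged:
By the outcome, as a careful person would: the job done as asked, in the order asked, and still so for the second after the job is handed in, with the robot touching nothing.
It also fails if it takes over 64 s, if anything falls off the work surface, if the arm or the gripper's body presses on something with over 40 N, if the wrist force passes 120 N, or if a joint passes its speed limit or range.

## Robot

A 6-joint arm with a two-finger parallel gripper is mounted at the origin on the work surface. World frame = base frame: x ahead of the robot, y to its left, z up, the work surface at z = 0. Lengths are in m, angles in degrees, forces in N, time in s.
With the tool pointing down it reaches from about 0.4 to 0.825 m from the base axis. Payload 7 kg.
Tool frame: the origin (TCP) lies on the centre line of the jaws, within the pads' length; the fingertips stand 22 mm ahead of it and the grasp point (between the pads) lies 3 mm ahead of it; z points along the fingers, y is the line along which they close (so a half turn about z gives the same grasp; the last joint's range is limited). The gripper opens to 88 mm and grips with 3 to 60 N. Pads are 19 mm wide; open, the fingers measure 130 mm over their backs; the gripper's body (78 mm by 193 mm) begins 47 mm behind the grasp point.
Start: joints at [16.507, 20.546, 0.682, 0, -70.136, -16.507], TCP at [0.675, -0, 0.249] pointing down, gripper open.
Joint ranges: [-176.03, 176.03], [-82.01, 121.73], [-58.28, 71.71], [-173.87, 95.51], [-174.79, -0.11], [-173.66, 173.66]. Speed limits (degrees/s): [136.94, 136.94, 172.46, 180, 180, 180].

## Interface

Orientations are given as [roll, pitch, yaw] about the fixed x, y, z axes, in that order (R = Rz(yaw) Ry(pitch) Rx(roll)).
In Python, from plant import get_state, cams, r gives the robot as it stands.
- The arm moves only by the tool apply_moves, never from a script. Its argument "targets" is a list of rows, each an object with "dp": the shift along the world's x, y, z in m, a list of three; "yaw": the turn about the world's z in degrees. In form: [{"dp": [x, y, z], "yaw": yaw}, ...]. A call has 1 to 20 rows; each row is the pose to reach, as a shift and turn from the pose commanded when the call began; what a row does not reach only later rows make up. A row lasts 1/12 s, in which the tool goes at most 41.7 mm and 7.16 degrees, less where a joint would pass 70% of its speed; a pose out of reach is approached as far as the arm can. A call with a gripper value outside its range is refused whole. "grip" is the gripper command: -1 is fully open, 1 is shut, values between are in proportion, set as the call begins (left out, the last holds). The fingers move at their own pace and stop on an object; "squeeze" is the grip in N (left out, the last holds). Time passes only in rows, so rows that repeat a pose let the fingers close. It gives the time, the measured TCP pose, the force, the opening and the grip force at its end, in the units of the state.
- get_state(): the state, without advancing time (a new reading comes with each control period).
- cams.capture(name): name is "scene" or "side" or "wrist"; returns a dict with "image" (480x640x3 uint8, red, green, blue), "range_z" (480x640 float32, m along the optical axis (not along the pixel's ray), 0 where there is no reading), "fx", "fy", "cx", "cy" (pixels), "R" (3x3) and "t" (3): a world point X has camera coordinates R X + t; the wrist camera has in their place "T_tool_cam" (4x4, takes a point from camera to tool coordinates, whose origin is the TCP and whose axes are the flange's). Camera axes: x right, y down, z forward; pixel columns grow to the right and rows downward; lengths in m; the calibration is good to about 2 mm. The wrist camera is an equidistant fisheye: a pixel r from the principal point sees the ray r / f radians off the axis. A picture is of the moment at which its call begins: read the wrist's pose just before it.
- r.close_job(): hands the job in; it is judged then, once.
The state is a dict: "time_s": time; "joints": joint angles; "qd": joint speeds; "joint_torque": joint torques, N m; "tcp_pos": TCP position; "eef_rot": TCP orientation; "contact_force": force on the tool from outside, world axes, zero at the start; "moment": the same for the moment, N m; "gripper_width": finger opening in m; "gripper_force": force on a finger pad.
Only numpy, scipy, OpenCV 4.12 (cv2) and the standard library are available. Lean on these libraries where they do the work, as an engineer would, in place of code of your own. Each camera call takes 0.05 s, during which the arm holds its last target. There are 200 camera calls.

## Working session

There is one attempt and no reset: what is moved stays moved. The work goes in short steps, Python scripts to look and compute and a tool call to move; the robot and the scene stay as the last step left them, time stands still between calls to the robot, and variables do not carry over. Pictures are saved under pics/ and viewed, at most 10 in all, crops included, and the job is handed in when it is done.

Besides the shell and the picture viewer there is one more tool, called as name(argument=value, ...) on one line, values as JSON. apply_moves: Moves the arm, as the interface text tells. Its arguments: {"type":"object","properties":{"targets":{"type":"array","items":{"type":"object","properties":{"dp":{"type":"array","items":{"type":"number"}},"yaw":{"type":"number"}}}},"grip":{"type":"number"},"squeeze":{"type":"number"}},"required":["targets"]}

```bash
ls; mkdir -p pics
python3 - <<'E'
from plant import get_state, cams, r
import cv2,numpy as np
s=get_state();print(s)
for n in ["scene","side"]:
    c=cams.capture(n); np.savez(f"{n}0.npz",**c); cv2.imwrite(f"pics/{n}0.png",c["image"][:,:,::-1])
    print(n,c["fx"],c["cx"],c["cy"],(-c["R"].T@c["t"]).round(3),c["R"][2].round(3))
E
```

```text
pics
{'time_s': 0.0, 'joints': array([ 1.65086890e+01,  2.05907970e+01,  6.32025789e-01, -2.25372075e-02,
       -7.01354391e+01, -1.65065283e+01]), 'qd': array([ 0.02320079,  0.02643024,  0.0418334 ,  0.08300909, -0.08509111,
        0.01826364]), 'joint_torque': array([-8.00930356e-04, -5.82726967e+01,  2.93058443e+01,  6.99745238e+00,
        6.93249181e-03, -2.06530804e-04]), 'tcp_pos': array([6.74526351e-01, 5.88564633e-06, 2.47608981e-01]), 'eef_rot': array([ 1.79903652e+02, -6.45729688e-03, -9.00055094e+01]), 'contact_force': array([0.04042843, 0.54160013, 0.34157038]), 'moment': array([0.00056371, 0.01833231, 0.00601085]), 'gripper_force': 0.0, 'gripper_width': 0.08761274595286726}
scene 509.36281107034057 324.07135159640194 244.65125513739582 [ 1.298 -0.038  1.127] [-0.599  0.023 -0.801]
side 537.4885768740728 316.55074658406653 237.11670503207222 [0.06  0.974 0.85 ] [ 0.347 -0.743 -0.572]
```

View pics/scene0.png

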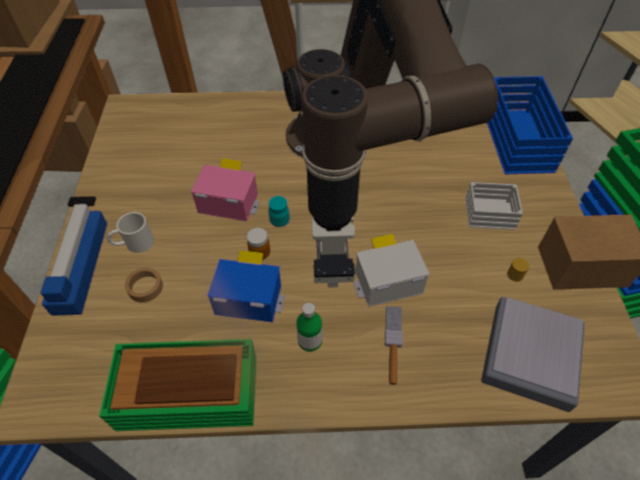

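View pics/side0.png

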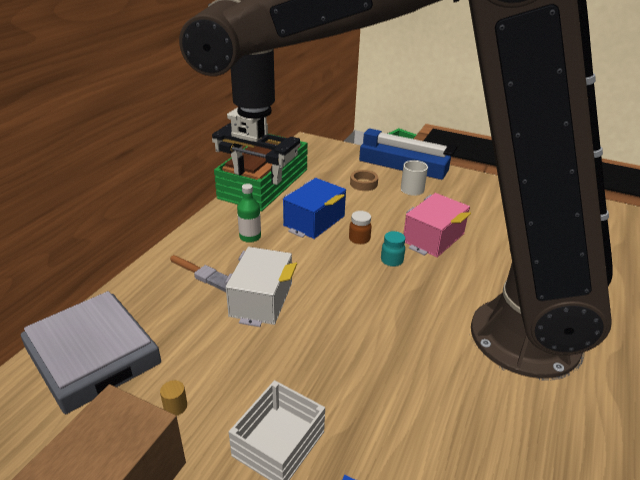

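The scene view shows these candidates for what I need:
- **Caddy:** blue (247,290), with its tab at (250,258). Look-alikes are pink (226,190), white (392,270) and the blue stapler (75,260).
- **Jar:** amber with a white cap at (258,243). The look-alike is teal (279,210).

By the description I choose the blue caddy at (247,290) and the amber jar at (258,243). The side view agrees: blue (315,207), amber jar (360,228).

```bash
cat > h.py <<'E'
import numpy as np,cv2
def pts(c):
    v,u=np.mgrid[:480,:640]; z=c["range_z"]
    P=np.stack([(u-c["cx"])/c["fx"]*z,(v-c["cy"])/c["fy"]*z,z],-1)
    return (P-c["t"])@c["R"]
def mask(c,lo,hi):
    return (cv2.inRange(cv2.cvtColor(c["image"],cv2.COLOR_RGB2HSV),lo,hi)>0)&(c["range_z"]>0)
E
python3 - <<'E'
from h import *
im=None
for n in ["scene","side"]:
    c=dict(np.load(n+"0.npz")); P=pts(c); X,Y,Z=P[...,0],P[...,1],P[...,2]
    near=(X>.3)&(X<.9)&(Y<.0)&(Y>-.35)
    b=mask(c,(108,120,60),(125,255,255))&near
    top=b&(Z>.08)
    print(n,"blue",top.sum(),cv2.minAreaRect(P[top][:,:2].astype(np.float32)*1000),np.percentile(Z[top],[5,50,95]))
    y=mask(c,(22,120,120),(32,255,255))&(Z>.07)&near
    k,l,st,ce=cv2.connectedComponentsWithStats(y.astype(np.uint8))
    for i in range(1,k):
        if st[i,4]>30:
            Q=P[l==i]; print(" tab",ce[i].round(),Q.min(0).round(3),Q.max(0).round(3),cv2.minAreaRect(Q[:,:2].astype(np.float32)*1000))
    j=near&(Z>.02)&(Z<.09)
    hsv=cv2.cvtColor(c["image"],cv2.COLOR_RGB2HSV)
    box={"scene":(225,262,240,275),"side":(205,245,345,375)}[n]
    B=np.zeros_like(j);B[box[0]:box[1],box[2]:box[3]]=1
    cap=B&(hsv[...,1]<60)&(Z>.06)&(Z<.09)
    Q=P[cap];print(" cap",cap.sum(),Q.min(0).round(3),Q.max(0).round(3),cv2.minEnclosingCircle(Q[Q[:,2]>.072][:,:2].astype(np.float32)*1000))
    # others
    for nm,m in [("teal",mask(c,(80,100,50),(98,255,255))),("green",mask(c,(50,100,50),(75,255,255))&(abs(Y)<.2)),("pink",mask(c,(160,60,80),(179,255,255)))]:
        m=m&(Z>.02)&(X>.2)&(X<.95); Q=P[m]; print(" ",nm,m.sum(),np.percentile(Q,2,0).round(3),np.percentile(Q,98,0).round(3))
    w=(X>.4)&(X<.85)&(Y>0.03)&(Y<.25)&(Z>.08)&(Z<.1)&(hsv[...,1]<60)
    print(" white",w.sum(),cv2.minAreaRect(P[w][:,:2].astype(np.float32)*1000))
    if n=="scene": cv2.imwrite("pics/crop.png",cv2.resize(c["image"][170:340,180:350,::-1],None,fx=3.5,fy=3.5))
E
```

```text
scene blue 1501 ((623.462646484375, -205.680908203125), (153.78993225097656, 110.157470703125), 79.27996063232422) [0.08651476 0.09015213 0.09362559]
 tab [250. 257.] [ 0.539 -0.224  0.088] [ 0.575 -0.163  0.106] ((557.4799194335938, -193.4452362060547), (60.293701171875, 29.976213455200195), 81.5736312866211)
 cap 295 [ 0.446 -0.208  0.06 ] [ 0.5   -0.158  0.079] ((472.8970642089844, -181.8987579345703), 27.303621292114258)
  teal 446 [ 0.339 -0.154  0.022] [ 0.389 -0.105  0.077]
  green 1034 [ 0.74  -0.198  0.027] [ 0.942 -0.029  0.128]
  pink 2384 [ 0.235 -0.361  0.024] [ 0.359 -0.202  0.094]
 white 2382 ((587.4188842773438, 159.08416748046875), (120.45001220703125, 154.5213165283203), 12.433211326599121)
side blue 1155 ((622.61083984375, -205.10385131835938), (163.79965209960938, 119.61575317382812), 79.44912719726562) [0.08455383 0.08863562 0.09135593]
 tab [334. 199.] [ 0.538 -0.231  0.086] [ 0.572 -0.159  0.103] ((555.3677978515625, -194.72589111328125), (68.55157470703125, 30.231584548950195), 80.14517211914062)
 cap 229 [ 0.444 -0.21   0.06 ] [ 0.495 -0.152  0.076] ((469.9424133300781, -179.1521453857422), 26.560487747192383)
  teal 564 [ 0.328 -0.149  0.021] [ 0.38  -0.099  0.075]
  green 1400 [ 0.713 -0.195  0.023] [ 0.936 -0.021  0.136]
  pink 2332 [ 0.222 -0.351  0.023] [ 0.353 -0.196  0.091]
 white 2169 ((584.5903930664062, 160.93142700195312), (118.73438262939453, 158.43960571289062), 13.665668487548828)
```

View pics/crop.png

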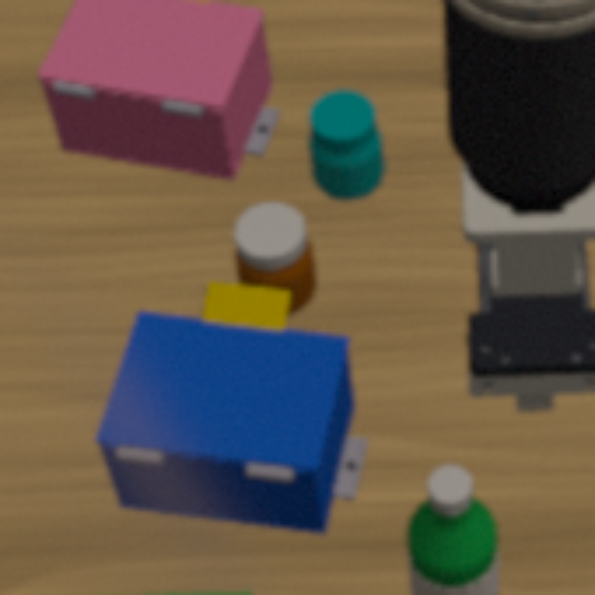

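The crop confirms the choice: the amber jar with the white cap at crop (272,250) stands in front of the yellow tab at (247,307) of the blue caddy. The teal and pink things are decoys. Next I check the finger shape before using it.

Run:
```python
from h import *
a=dict(np.load("side0.npz"))["image"][100:210,195:315,::-1]; b=dict(np.load("scene0.npz"))["image"][205:295,295:375,::-1]
a=cv2.resize(a,(400,367),interpolation=2); b=cv2.resize(b,(326,367),interpolation=2)
cv2.imwrite("pics/grip.png",np.hstack([a,b]))
```

```text
(no output)
```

View pics/grip.png

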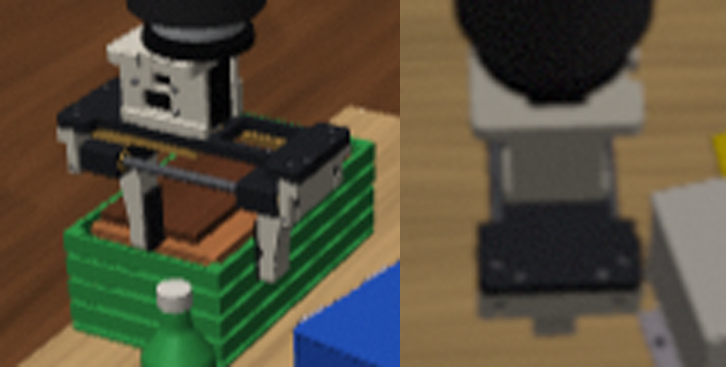

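apply_moves(targets=[{"dp": [-0.01,-0.02,0],"yaw": 7},{"dp": [-0.03,-0.04,0],"yaw": 14},{"dp": [-0.05,-0.06,0],"yaw": 21},{"dp": [-0.07,-0.08,0],"yaw": 28},{"dp": [-0.09,-0.1,0],"yaw": 35},{"dp": [-0.11,-0.12,0],"yaw": 42},{"dp": [-0.13,-0.14,0],"yaw": 49},{"dp": [-0.15,-0.16,0],"yaw": 56},{"dp": [-0.17,-0.18,0],"yaw": 63},{"dp": [-0.19,-0.21,0],"yaw": 70},{"dp": [-0.207,-0.24,0],"yaw": 77},{"dp": [-0.212,-0.249,0],"yaw": 79.3},{"dp": [-0.212,-0.249,0],"yaw": 79.3},{"dp": [-0.212,-0.249,0],"yaw": 79.3}], grip=1, squeeze=5)

```text
time_s: 1.27
tcp_pos: [0.4625, -0.2495, 0.2484]
eef_rot: [-180.0, 0.0, -10.9]
contact_force: [0.3, -0.1, -0.3]
gripper_width: 0.0021
gripper_force: 0.0
```

The crop shows two straight, slightly tapered fingers, with no hook. The arm is lined up on the jar's outer side, so I go down.

apply_moves(targets=[{"dp": [-0.003,0,-0.03]},{"dp": [-0.003,0,-0.06]},{"dp": [-0.003,0,-0.09]},{"dp": [-0.003,0,-0.12]},{"dp": [-0.003,0,-0.15]},{"dp": [-0.003,0,-0.175]},{"dp": [-0.003,0,-0.195]},{"dp": [-0.003,0,-0.204]},{"dp": [-0.003,0,-0.204]}])

```text
$.targets[0]: bad value
```

Run:
```python
from plant import *
from h import *
print(get_state()["tcp_pos"],get_state()["contact_force"])
c=cams.capture("side");cv2.imwrite("pics/s1.png",cv2.resize(c["image"][120:290,240:480,::-1],None,fx=3,fy=3))
```

```text
[ 0.46251859 -0.24946444  0.24840067] [ 0.34850778 -0.12219658 -0.34470493]
```

View pics/s1.png

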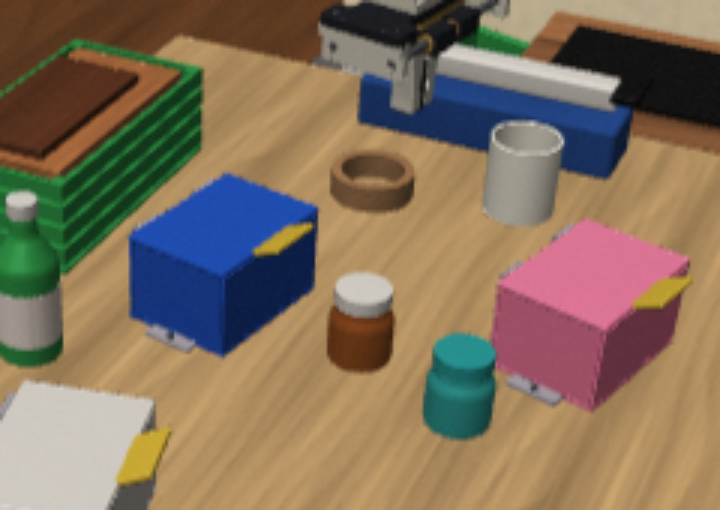

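The move was refused because a row has to carry a yaw. The picture shows the jar at crop (361,320), still untouched, and the gripper hanging above at (415,90).

apply_moves(targets=[{"dp": [-0.003,0,-0.03],"yaw": 0},{"dp": [-0.003,0,-0.06],"yaw": 0},{"dp": [-0.003,0,-0.09],"yaw": 0},{"dp": [-0.003,0,-0.12],"yaw": 0},{"dp": [-0.003,0,-0.15],"yaw": 0},{"dp": [-0.003,0,-0.175],"yaw": 0},{"dp": [-0.003,0,-0.195],"yaw": 0},{"dp": [-0.003,0,-0.204],"yaw": 0},{"dp": [-0.003,0,-0.204],"yaw": 0}])

```text
time_s: 2.07
tcp_pos: [0.4591, -0.248, 0.0424]
eef_rot: [180.0, 0.2, -10.7]
contact_force: [-0.0, 0.6, -0.2]
gripper_width: 0.0002
gripper_force: 0.0
```

apply_moves(targets=[{"dp": [0.001,0.005,0],"yaw": 0},{"dp": [0.002,0.01,0],"yaw": 0},{"dp": [0.003,0.015,0],"yaw": 0},{"dp": [0.004,0.02,0],"yaw": 0},{"dp": [0.005,0.025,0],"yaw": 0},{"dp": [0.006,0.03,0],"yaw": 0},{"dp": [0.0065,0.035,0],"yaw": 0},{"dp": [0.0075,0.04,0],"yaw": 0},{"dp": [0.0085,0.045,0],"yaw": 0},{"dp": [0.0095,0.05,0],"yaw": 0},{"dp": [0.0095,0.05,0],"yaw": 0}])

```text
time_s: 2.98
tcp_pos: [0.4701, -0.1984, 0.0453]
eef_rot: [-180.0, -0.1, -10.7]
contact_force: [-1.0, -1.6, 1.9]
gripper_width: 0.0008
gripper_force: 1.5
```

```bash
cat >> h.py <<'E'
C=np.array([.623,-.2055]); A=np.radians(-10.7); M=np.array([[np.cos(A),np.sin(A)],[-np.sin(A),np.cos(A)]])
def cad(p): return (M@(np.asarray(p)[:2]-C)).round(4)
def jar(c):
    "amber body/cap centre in world and caddy frame"
    P=pts(c); X,Y,Z=np.moveaxis(P,-1,0)
    am=mask(c,(5,150,40),(16,255,255))&(X>.42)&(X<.56)&(Y>-.26)&(Y<.03)&(Z>.01)&(Z<.06)
    Q=P[am]; m=np.median(Q,0)
    d=(np.hypot(X-m[0],Y-m[1])<.05)&(Z>.068)&(Z<.09)&(cv2.cvtColor(c["image"],cv2.COLOR_RGB2HSV)[...,1]<60)
    T=P[d]; return am.sum(),m.round(3),d.sum(),T.mean(0).round(3) if d.any() else None,(cad(T.mean(0)) if d.any() else None)
E
python3 - <<'E'
from plant import *
from h import *
s=get_state();print(s["tcp_pos"],cad(s["tcp_pos"]),s["contact_force"])
for n in("scene","side"): print(jar(cams.capture(n)))
E
```

```text
[ 0.47009154 -0.1984421   0.04533749] [-0.1516 -0.0215] [-0.95471749 -1.57734441  1.93249405]
(np.int64(203), array([ 0.503, -0.15 ,  0.036]), np.int64(91), array([ 0.491, -0.151,  0.074]), array([-0.1394,  0.0288]))
(np.int64(320), array([ 0.465, -0.127,  0.035]), np.int64(82), array([ 0.468, -0.132,  0.076]), array([-0.1661,  0.0435]))
```

apply_moves(targets=[{"dp": [0.001,0.005,0],"yaw": 0},{"dp": [0.002,0.01,0],"yaw": 0},{"dp": [0.003,0.015,0],"yaw": 0},{"dp": [0.004,0.02,0],"yaw": 0},{"dp": [0.005,0.025,0],"yaw": 0},{"dp": [0.006,0.03,0],"yaw": 0},{"dp": [0.0065,0.035,0],"yaw": 0},{"dp": [0.0075,0.04,0],"yaw": 0},{"dp": [0.0085,0.045,0],"yaw": 0},{"dp": [0.0095,0.05,0],"yaw": 0},{"dp": [0.0105,0.055,0],"yaw": 0},{"dp": [0.0115,0.06,0],"yaw": 0},{"dp": [0.012,0.065,0],"yaw": 0},{"dp": [0.0125,0.067,0],"yaw": 0},{"dp": [0.0125,0.067,0],"yaw": 0}])

```text
time_s: 4.33
tcp_pos: [0.4819, -0.1315, 0.0445]
eef_rot: [-180.0, 0.0, -10.7]
contact_force: [-1.3, -1.6, 2.3]
gripper_width: 0.0001
gripper_force: 1.4
```

Run:
```python
from plant import *
from h import *
s=get_state();print(s["tcp_pos"],cad(s["tcp_pos"]),s["contact_force"])
for n in("scene","side"):
    c=cams.capture(n); print(jar(c))
    if n=="side": cv2.imwrite("pics/s2.png",cv2.resize(c["image"][120:290,240:480,::-1],None,fx=3,fy=3))
```

```text
[ 0.48194462 -0.13146661  0.04449871] [-0.1523  0.0466] [-1.29853783 -1.55053833  2.28519067]
(np.int64(223), array([ 0.514, -0.087,  0.035]), np.int64(92), array([ 0.503, -0.085,  0.075]), array([-0.1399,  0.0965]))
(np.int64(331), array([ 0.476, -0.059,  0.036]), np.int64(92), array([ 0.479, -0.064,  0.077]), array([-0.1682,  0.1122]))
```

View pics/s2.png

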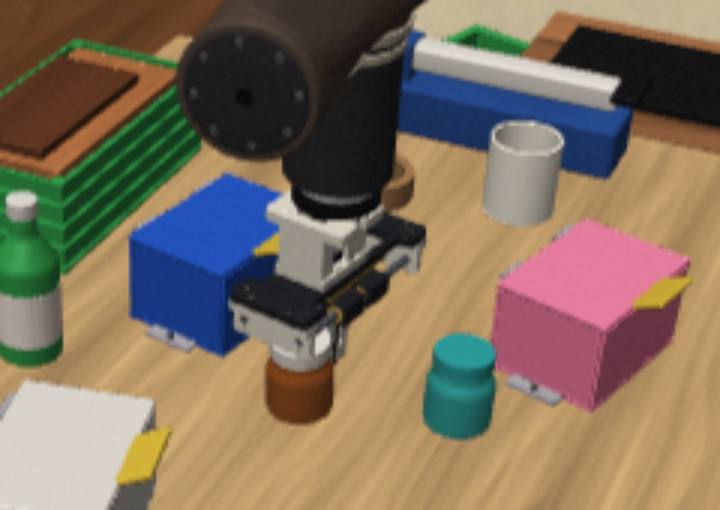

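The jar is upright at crop (299,385) and nearly clear, with its centre about 96 mm to the side. I push 10 mm more, back off and measure.

apply_moves(targets=[{"dp": [0.001,0.005,0],"yaw": 0},{"dp": [0.002,0.01,0],"yaw": 0},{"dp": [0.002,0.01,0],"yaw": 0},{"dp": [0,0,0],"yaw": 0},{"dp": [-0.004,-0.02,0],"yaw": 0},{"dp": [-0.008,-0.04,0.02],"yaw": 0},{"dp": [-0.016,-0.05,0.05],"yaw": 0},{"dp": [-0.03,-0.06,0.08],"yaw": 0},{"dp": [-0.03,-0.06,0.08],"yaw": 0}])

```text
time_s: 5.18
tcp_pos: [0.4525, -0.1938, 0.1291]
eef_rot: [-180.0, -0.4, -10.7]
contact_force: [1.0, 0.2, 0.5]
gripper_width: 0.0008
gripper_force: 0.0
```

Run:
```python
from plant import *
from h import *
s=get_state();print(s["tcp_pos"],cad(s["tcp_pos"]),s["contact_force"])
for n in("scene","side"):
    c=cams.capture(n); print(jar(c))
    P=pts(c); X,Y,Z=np.moveaxis(P,-1,0)
    y=mask(c,(22,120,120),(32,255,255))&(Z>.07)&(Y<0)&(X>.5)&(X<.6); Q=P[y]; print(y.sum(),Q.min(0),Q.max(0),np.array([cad(q) for q in Q]).min(0),np.array([cad(q) for q in Q]).max(0))
```

```text
[ 0.45254147 -0.19383316  0.12913662] [-0.1697 -0.0202] [1.0416428 0.168082  0.4975029]
(np.int64(234), array([ 0.515, -0.075,  0.035]), np.int64(267), array([ 0.493, -0.077,  0.073]), array([-0.1521,  0.1025]))
267 [ 0.53705453 -0.22433872  0.08535968] [ 0.57411854 -0.16386593  0.10571224] [-0.0823 -0.03  ] [-0.0526  0.0296]
(np.int64(346), array([ 0.478, -0.052,  0.035]), np.int64(207), array([ 0.487, -0.072,  0.072]), array([-0.1579,  0.106 ]))
78 [ 0.53920691 -0.22558463  0.08784904] [ 0.57297269 -0.16104974  0.10352681] [-0.0844 -0.032 ] [-0.055   0.0306]
```

Both views put the jar about 104 mm to the side and upright. Now the fingertip goes in front of the tab.

apply_moves(targets=[{"dp": [0,0.006,-0.015],"yaw": 0},{"dp": [0.02,0.006,-0.037],"yaw": 0},{"dp": [0.04,0.006,-0.037],"yaw": 0},{"dp": [0.06,0.006,-0.037],"yaw": 0},{"dp": [0.07,0.006,-0.037],"yaw": 0},{"dp": [0.0735,0.006,-0.037],"yaw": 0},{"dp": [0.0735,0.006,-0.037],"yaw": 0}])

```text
time_s: 5.87
tcp_pos: [0.5253, -0.1858, 0.0864]
eef_rot: [180.0, 0.1, -10.7]
contact_force: [-0.2, 0.1, 0.0]
gripper_width: 0.0004
gripper_force: 0.0
```

apply_moves(targets=[{"dp": [0.002,-0.0004,0],"yaw": 0},{"dp": [0.004,-0.0008,0],"yaw": 0},{"dp": [0.004,-0.0008,0],"yaw": 0}])

```text
time_s: 6.12
tcp_pos: [0.5292, -0.1869, 0.0877]
eef_rot: [-180.0, -0.0, -10.7]
contact_force: [-0.1, 0.5, 0.4]
gripper_width: 0.0006
gripper_force: 0.0
```

apply_moves(targets=[{"dp": [0.001,-0.0002,0],"yaw": 0},{"dp": [0.002,-0.0004,0],"yaw": 0},{"dp": [0.002,-0.0004,0],"yaw": 0}])

```text
time_s: 6.37
tcp_pos: [0.53, -0.1871, 0.0875]
eef_rot: [180.0, 0.1, -10.7]
contact_force: [-5.5, 2.5, 3.6]
gripper_width: 0.0005
gripper_force: 2.5
```

Contact is at about 6 N. I lift along the arc with a light forward bias.

apply_moves(targets=[{"dp": [0.001,0,0.003],"yaw": 0},{"dp": [0.0015,0,0.006],"yaw": 0},{"dp": [0.0025,0,0.01],"yaw": 0},{"dp": [0.0035,-0.0005,0.015],"yaw": 0},{"dp": [0.0035,-0.0005,0.015],"yaw": 0}])

```text
time_s: 6.78
tcp_pos: [0.5324, -0.1875, 0.1025]
eef_rot: [180.0, 0.3, -10.7]
contact_force: [-8.6, 1.7, -0.1]
gripper_width: 0.0004
gripper_force: 4.0
```

```bash
cat > t.py <<'E'
from plant import *
from h import *
s=get_state();print(s["tcp_pos"],cad(s["tcp_pos"]),s["contact_force"])
for n in("scene","side"):
    c=cams.capture(n); P=pts(c); X,Y,Z=np.moveaxis(P,-1,0)
    q=(P[...,:2]-C)@M.T
    bl=mask(c,(108,120,60),(125,255,255))&(abs(q[...,1])<.07)&(abs(q[...,0])<.2)&(Z>.07)
    a=np.degrees(np.arctan2(Z[bl]-.0915,.055-q[...,0][bl]))
    far=(.055-q[...,0][bl])**2+(Z[bl]-.0915)**2>.06**2
    y=mask(c,(22,120,120),(32,255,255))&(Z>.07)&(Y<-.05)&(X>.4)
    print(n,"lid deg",np.percentile(a[far],[20,50,80]).round(1),"tab",y.sum(),P[y].mean(0).round(3) if y.any() else "")
E
python3 t.py
```

```text
[ 0.53239045 -0.1875426   0.10249545] [-0.0924  0.0008] [-8.55801116  1.66163252 -0.07317794]
scene lid deg [4.1 5.3 6.6] tab 253 [ 0.56  -0.194  0.109]
side lid deg [-6.2  3.2  4.6] tab 0
```

The lid is following, about 6° up. I continue along the arc.

apply_moves(targets=[{"dp": [0.001,0,0.005],"yaw": 0},{"dp": [0.0025,-0.0005,0.01],"yaw": 0},{"dp": [0.004,-0.0008,0.015],"yaw": 0},{"dp": [0.0055,-0.001,0.02],"yaw": 0},{"dp": [0.0075,-0.0015,0.025],"yaw": 0},{"dp": [0.0097,-0.002,0.03],"yaw": 0},{"dp": [0.0122,-0.0025,0.035],"yaw": 0},{"dp": [0.015,-0.003,0.04],"yaw": 0}])

```text
time_s: 7.55
tcp_pos: [0.5475, -0.1904, 0.1425]
eef_rot: [-180.0, 0.3, -10.7]
contact_force: [-8.9, 4.6, 3.9]
gripper_width: 0.0006
gripper_force: 4.5
```

```bash
python3 t.py
```

```text
[ 0.54751525 -0.190405    0.14245219] [-0.077   0.0008] [-8.88565489  4.6172481   3.88458622]
scene lid deg [21.9 23.4 24.9] tab 259 [ 0.572 -0.196  0.145]
side lid deg [-7.8 -4.3 22.8] tab 3 [ 0.579 -0.167  0.138]
```

apply_moves(targets=[{"dp": [0.004,-0.0008,0.006],"yaw": 0},{"dp": [0.0078,-0.0015,0.012],"yaw": 0},{"dp": [0.012,-0.0023,0.018],"yaw": 0},{"dp": [0.0165,-0.003,0.0235],"yaw": 0},{"dp": [0.0215,-0.004,0.029],"yaw": 0},{"dp": [0.0265,-0.005,0.034],"yaw": 0},{"dp": [0.032,-0.006,0.039],"yaw": 0},{"dp": [0.0375,-0.007,0.0435],"yaw": 0},{"dp": [0.0435,-0.008,0.0475],"yaw": 0},{"dp": [0.0495,-0.0093,0.0515],"yaw": 0},{"dp": [0.0495,-0.0093,0.0515],"yaw": 0}])

```text
time_s: 8.57
tcp_pos: [0.6013, -0.2003, 0.1947]
eef_rot: [180.0, -0.1, -10.7]
contact_force: [-0.4, -0.6, 0.2]
gripper_width: 0.0007
gripper_force: 0.3
```

```bash
python3 t.py
```

```text
[ 0.60127485 -0.20033095  0.19469727] [-0.0223  0.001 ] [-0.3563775  -0.61619331  0.20323184]
scene lid deg [55.9 57.3 58.4] tab 38 [ 0.617 -0.204  0.205]
side lid deg [-8.3 -5.1 51.8] tab 9 [ 0.648 -0.209  0.175]
```

About 57° open. Now I push mostly rearward, past upright.

apply_moves(targets=[{"dp": [0.005,-0.001,0.003],"yaw": 0},{"dp": [0.01,-0.002,0.006],"yaw": 0},{"dp": [0.015,-0.003,0.009],"yaw": 0},{"dp": [0.02,-0.004,0.012],"yaw": 0},{"dp": [0.025,-0.005,0.014],"yaw": 0},{"dp": [0.03,-0.006,0.015],"yaw": 0},{"dp": [0.035,-0.0065,0.015],"yaw": 0},{"dp": [0.04,-0.0075,0.015],"yaw": 0},{"dp": [0.045,-0.0085,0.015],"yaw": 0},{"dp": [0.05,-0.0095,0.015],"yaw": 0},{"dp": [0.055,-0.0105,0.015],"yaw": 0},{"dp": [0.06,-0.0115,0.015],"yaw": 0},{"dp": [0.065,-0.0125,0.015],"yaw": 0},{"dp": [0.07,-0.013,0.015],"yaw": 0},{"dp": [0.075,-0.014,0.015],"yaw": 0},{"dp": [0.08,-0.015,0.015],"yaw": 0},{"dp": [0.084,-0.016,0.015],"yaw": 0},{"dp": [0.087,-0.0165,0.015],"yaw": 0},{"dp": [0.087,-0.0165,0.015],"yaw": 0}])

```text
time_s: 10.25
tcp_pos: [0.687, -0.2166, 0.2088]
eef_rot: [180.0, 0.0, -10.7]
contact_force: [0.1, 0.2, -0.1]
gripper_width: 0.0004
gripper_force: 0.0
```

```bash
python3 t.py
```

```text
[ 0.68700376 -0.21661258  0.20877902] [0.065 0.001] [ 0.07490775  0.15708183 -0.13154312]
scene lid deg [101.6 114.8 115.9] tab 127 [ 0.733 -0.225  0.201]
side lid deg [ -5.4 111.7 113.6] tab 88 [ 0.725 -0.207  0.196]
```

The lid has fallen to its stop (about 112°) and nothing is touching. I retreat upward and check.

apply_moves(targets=[{"dp": [-0.02,0.004,0.01],"yaw": 0},{"dp": [-0.05,0.01,0.03],"yaw": 0},{"dp": [-0.08,0.015,0.06],"yaw": 0},{"dp": [-0.1,0.02,0.09],"yaw": 0},{"dp": [-0.12,0.025,0.11],"yaw": 0},{"dp": [-0.14,0.03,0.12],"yaw": 0},{"dp": [-0.14,0.03,0.12],"yaw": 0},{"dp": [-0.14,0.03,0.12],"yaw": 0},{"dp": [-0.14,0.03,0.12],"yaw": 0}])

```text
time_s: 11.1
tcp_pos: [0.5464, -0.1864, 0.329]
eef_rot: [-180.0, -0.0, -10.7]
contact_force: [0.1, 0.2, -0.7]
gripper_width: 0.0008
gripper_force: 0.0
```

```bash
python3 t.py
python3 - <<'E'
from plant import *
from h import *
c=cams.capture("scene");print(jar(c));cv2.imwrite("pics/end.png",c["image"][:,:,::-1]);print(jar(cams.capture("side")))
E
```

```text
[ 0.54635477 -0.18641376  0.32896639] [-0.0789  0.0045] [ 0.1457698   0.22265389 -0.66421816]
scene lid deg [ -9.1  -5.8 114.5] tab 99 [ 0.735 -0.225  0.202]
side lid deg [ -5.  111.5 113.4] tab 154 [ 0.728 -0.226  0.193]
(np.int64(238), array([ 0.515, -0.074,  0.035]), np.int64(270), array([ 0.493, -0.076,  0.073]), array([-0.1519,  0.1028]))
(np.int64(348), array([ 0.479, -0.053,  0.035]), np.int64(207), array([ 0.487, -0.072,  0.072]), array([-0.158 ,  0.1059]))
```

View pics/end.png

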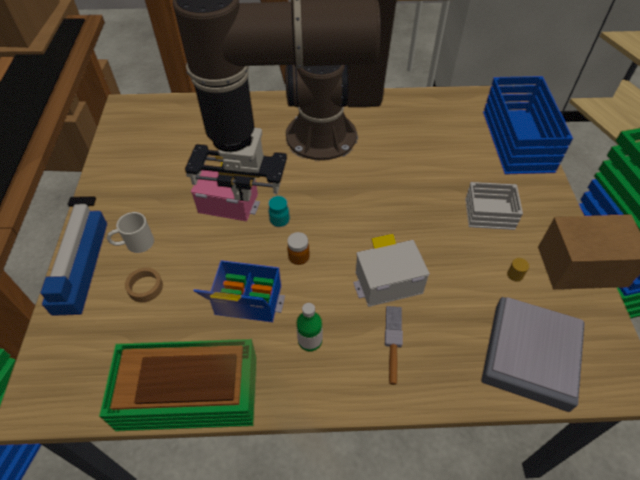

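The blue caddy is open, with its lid at the stop (225,295). The jar stands upright at (298,248), the white caddy (392,270) is shut, and everything else is where it was.

```bash
python3 -c "
from plant import r
print(r.close_job())"
```

```text
the job is handed in; nothing more can be done
None
```

The job is handed in: the amber jar stands upright about 104 mm to the side of the blue caddy's centre line, the blue lid rests open at its stop, and the white caddy and everything else were left as they were.

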